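# Set up the biscuit shot under the recipe camera

### The job

Keeping the small wooden board flat on the worktop, slide it with its two biscuits along until it lies centred on the thin cork mat in front of the camera, its long side parallel to the mat's long side. Then take the camera stand by the hand grip on its top, squeeze in the clutch button, and pull the camera straight up past the first stop to the second stop, fully extended. Finish there still holding it up with the button squeezed in (it does not latch at the second stop; I shall tighten the collar while you hold), and leave the other things where they are.

Things in the scene. Friction and masses are not known exactly. Their poses are not given: they have to be found in the camera images.
- board: Small plain wooden serving board lying flat, 100 x 52 x 10 mm, rounded edges, about 0.12 kg, loose. Origin: centre of its underside; x along its 100 mm length, z up. A gripper can straddle its 52 mm width from above, the biscuits standing between the fingers, or push it.
- biscuit_a: Round biscuit, 38 mm across and 9 mm thick, lying loose on the board's top. Origin: centre of its underside.
- biscuit_b: The second such biscuit on the board. Origin: centre of its underside.
- mat: Thin rectangular cork mat with a stitched border, 150 x 115 mm and 1 mm thick, stuck flat to the worktop in front of the camera; too thin to catch the board. Origin: centre of its underside; x along its 150 mm length, y along its 115 mm width, z up.
- stand: Camera stand fixed by its suction foot: black foot 120 mm across, upright dark outer tube 28 mm across with a ribbed black twist collar whose top is 151 mm up. Origin: centre of the underside of the foot, z up. The camera looks along its -y, the clutch button faces its -x.
- mast (a joint): How far the inner tube, with the camera and the grip, is drawn up out of the outer tube (m): 0 stowed, 0.050 first stop, 0.100 second stop = end of travel. Drawing it up takes about 4 N; let go, it sinks by its weight. While the button is out, a pin locks it at 0 and at the first stop; nothing locks it at the second stop.
- clutch (a joint): How far the clutch button is pressed into the grip (m): 0 out, 0.006 fully in. Springs back; takes 3 N to start and 6 N fully in. The lock pin clears from 0.0047 on, so the button must stay squeezed while pulling, or the pin drops in at the first stop.
- grip_mid (a point): Middle of the hand grip on top of the stand, by which the camera head is held; 206 mm up when stowed, rises with the mast; axes as the stand's. The grip is a grey upright block 28 mm along x, 26 mm along y, 54 mm high, over a 34 mm yoke. Fingers from above, closing along x, squeeze the button against the grip's back.
- button_face (a point): Centre of the outer face of the clutch button, a black pad 18 mm wide and 27 mm high in the -x face of the grip, standing 7 mm proud when out, pressed along the stand's +x. Moves with the button and the mast.
- lens (a point): Front of the camera's lens. The camera, 60 x 26 x 40 mm, hangs on the -y side of the head, tilted down, its top 30 mm lower than the middle of the grip. Rises with the mast.
- matchbox: Matchbox 36 x 52 x 14 mm lying between the mat and the stand; a bystander. Origin: centre of its underside.
- spoon_a: Steel spoon 195 mm long lying at the far left; a bystander. Origin: centre of its underside.
- garlic: Garlic bulb 60 mm across to the right of the board; a bystander. Origin: centre of its underside.
- gas_lighter: Hob lighter 212 mm long lying at the right; a bystander. Origin: centre of its underside.
- jar_tall: Glass jar with a dark cap, 67 mm across and 121 mm high, behind the mat and right of the stand; a bystander. Origin: centre of its underside.
- onion: Onion 83 mm across and 94 mm high beyond the garlic; a bystander. Origin: centre of its underside.

How it is judged:
By the outcome, as a careful person would: the job done as asked, in the order asked, and still so for the second after the job is handed in, while the arm keeps its last pose, push and grip.
It also fails if it takes over 58 s, if anything falls off the work surface, if the arm or the gripper's body presses on something with over 40 N, if the wrist force passes 120 N, or if a joint passes its speed limit or range.

### The arm

A 7-joint arm with a two-finger parallel gripper is mounted at the origin on a cart in front of the work surface, level with it; the furniture and walls round the work are solid. World frame = base frame: x ahead of the robot, y to its left, z up, the work surface at z = 0. Lengths are in mm, angles in rad, forces in N, time in s.
With the tool pointing down it reaches from about 425 to 825 mm from the base axis. Payload 3.6 kg.
Tool frame: the origin (TCP) lies at the very end of the fingers, on their centre line; the grasp point (between the pads) lies 19 mm behind it; z points along the fingers, y is the line along which they close (so a half turn about z gives the same grasp; the last joint's range is limited). The gripper opens to 93 mm and grips with 3 to 60 N. Pads are 15 mm wide; open, the fingers measure 128 mm over their backs; the gripper's body (75 mm by 188 mm) begins 65 mm behind the grasp point.
Start: joints at [1.278, 0.615, -0.013, 1.423, 0.008, 1.103, -0.04], TCP at [171.383, -626.969, 218.64] pointing down, gripper open.
Joint ranges: [-3.12, 3.12], [-0.3, 2.06], [-1.34, 1.32], [0.26, 2.42], [-1.36, 4.5], [0.01, 1.98], [-2.84, 2.84]. Speed limits (rad/s): [2.79, 2.79, 3.14, 3.14, 3.14, 3.14, 3.14].

### API

Orientations are given as a unit quaternion [x, y, z, w].
In Python, from plant import readout, optics, r, cut_out, mark_of gives the robot as it stands.
- The arm moves only by the tool move_tool, called after "Emit:" as name(argument=value, ...) on one line, values as JSON. Schema: {"type":"object","properties":{"steps":{"type":"array","items":{"type":"number"},"minItems":5,"maxItems":60},"squeeze":{"type":"number"},"only":{"type":"string"},"quiet":{"type":"boolean"},"lines":{"type":"string"}},"required":["steps"],"additionalProperties":false}. steps is one flat list of numbers that holds 1 to 12 rows one after another, with no inner brackets; each row has 5 numbers: dx, dy, dz in fractions of the full range, 1 being 750 mm, then a turn about the tool's z in normalised numbers (1 is pi rad), then the finger opening in mm; each row is the pose to reach, as a shift and turn from the pose commanded when the call began, along the tool's axes at that moment; what a row does not reach only later rows make up. A row lasts 1/12 s, in which the tool goes at most 41.7 mm and 0.125 rad, less where a joint would pass 70% of its speed; a pose out of reach is approached as far as the arm can. The fingers move at their own pace and stop on an object; squeeze is the grip in N (left out, the last holds). Time passes only in rows, so rows that do not move let the fingers close. The tool returns the time, the measured TCP pose, the force, the opening and the grip force at its end. only (a regular expression) keeps the lines of the reply that match it, lines (a string "A,B") keeps lines A to B, and quiet returns only ok. No shift or turn number may pass 1 either way. Input that does not fit is refused with a message, and nothing moves.
- readout.read_state(): the state, without advancing time (a new reading comes with each control period).
- optics.capture(name): name is "scene" or "top" or "wrist"; returns a dict with "img" (420x560x3 uint8, red, green, blue), "depth" (420x560 float32, mm along the optical axis (not along the pixel's ray), 0 where there is no reading), "fov_y" (degrees; the focal length in pixels is half the picture's height over the tangent of half this angle, whatever the lens; pixels are square), "cx", "cy" (the principal point, pixels), "cam_to_world" (4x4, takes a point from camera to world coordinates). Camera axes: x right, y down, z forward; pixel columns grow to the right and rows downward; lengths in mm; the calibration is good to about 2 mm. A picture is of the moment at which its call begins.
- r.job_done(): hands the job in; it is judged then, once.
Trained networks look in the newest picture that a camera, given by its name, has taken for a name from the list of things; names that differ only in an ending like _2 or _b are one class to them, and where a whole thing is asked for, a point or a joint stands for the part that bears it (a point fixed in the world has none). Each returns a list of dicts, best first, with "p" (0 to 1); they miss things now and then, are a little off and sometimes report something else, mostly with a low value. They report only what shows in the picture. A call takes as long as a camera call.
- cut_out(camera, query): "mask" (420x560 bool, what is visible of it) and "uv" ([column, row] in pixels, amid what is visible of it).
- mark_of(camera, query): "uv" ([column, row] in pixels: a listed point, or the origin of a listed thing).
The state is a dict: "time_s": time; "q": joint angles; "qvel": joint speeds; "joint_torque": joint torques, N m; "position": TCP position; "tcp_rot": TCP orientation; "wrist_force": force on the tool from outside, world axes, zero at the start; "moment": the same for the moment, N m; "finger_gap": finger opening in mm; "gripper_force": force on a finger pad.
Only numpy, scipy, OpenCV 4.12 (cv2) and the standard library are available. Lean on these libraries where they do the work, as an engineer would, in place of code of your own. Each camera call takes 0.05 s, during which the arm holds its last target. There are 200 camera calls.

## Working session

There is one attempt and no reset: what is moved stays moved. The work goes in short steps, Python scripts to look and compute and a tool call to move; the robot and the scene stay as the last step left them, time stands still between calls to the robot, and variables do not carry over. Pictures are saved under pics/ and viewed, at most 10 in all, crops included, and the job is handed in when it is done.

```bash
mkdir -p pics
```

Create h.py:
```python
import numpy as np, cv2, math
from plant import readout, optics, r, cut_out, mark_of
def cap(n,save=None):
    c=optics.capture(n)
    if save: cv2.imwrite('pics/'+save,c['img'][:,:,::-1])
    return c
def f(c): return 210/math.tan(math.radians(c['fov_y'])/2)
def ray(c,uv):
    T=np.array(c['cam_to_world']); d=np.array([(uv[0]-c['cx'])/f(c),(uv[1]-c['cy'])/f(c),1.])
    return T[:3,3],T[:3,:3]@d
def onz(c,uv,z):
    o,d=ray(c,uv); return o+d*(z-o[2])/d[2]
def pts(c,mask):
    v,u=np.nonzero(mask&(c['depth']>0)); z=c['depth'][v,u]
    P=np.c_[(u-c['cx'])/f(c)*z,(v-c['cy'])/f(c)*z,z]; T=np.array(c['cam_to_world'])
    return P@T[:3,:3].T+T[:3,3]
```

Run:
```python
from h import *
np.set_printoptions(precision=1,suppress=True)
s=readout.read_state(); print(s['time_s'],s['position'],s['tcp_rot'],s['finger_gap'])
for cam in ['top','scene']:
    c=cap(cam,cam+'0.png'); print(cam,c['cam_to_world'])
    for q in ['board','biscuit_a','mat','stand','matchbox','garlic','jar_tall','onion','spoon_a','gas_lighter','grip_mid']:
        for d in cut_out(cam,q)[:2]:
            if d['p']<.3: continue
            P=pts(c,d['mask']); 
            print(q,round(d['p'],2),d['uv'],P.min(0),P.max(0),np.median(P,0)) if len(P) else print(q,'nodepth')
    for q in ['board','mat','stand','grip_mid','button_face','lens']:
        for d in mark_of(cam,q)[:1]: print('mark',q,round(d['p'],2),d['uv'],onz(c,d['uv'],{'grip_mid':206,'button_face':206,'lens':150}.get(q,0)))
```

```text
0.0 [ 171.2 -626.3  217.5] [ 1.   0.1 -0.  -0. ] 93.0335321367421
top [[  -0.    -1.     0.2  184.5]
 [  -1.     0.     0.   -35.3]
 [  -0.    -0.2   -1.  1953.2]
 [   0.     0.     0.     1. ]]
board 0.6 [335.7, 234.3] [ 381.  -238.9    4.4] [ 415.7 -203.8   30. ] [ 397.9 -219.3   18.5]
board 0.56 [332.5, 232.1] [ 373.6 -258.8   -3.3] [ 476.9 -189.3   26.8] [ 424.4 -217.7   10.5]
biscuit_a 0.54 [388.5, 227.3] [ 401.9 -444.6   -2.2] [ 458.2 -388.6   64.2] [ 426.4 -412.1   37.9]
biscuit_a 0.49 [337.3, 236.4] [ 381.  -234.2    5.5] [ 415.  -204.1   30. ] [ 396.9 -219.    18.9]
mat 0.74 [163.9, 218.9] [431.5 342.4 -10.1] [547.6 479.4 242.5] [474.  409.   31.2]
mat 0.69 [242.1, 229.7] [363.5  71.5 -16.9] [507.5 185.7  18.9] [434.4 128.7   1.7]
stand 0.61 [160.6, 215.8] [431.5 342.4 -10.1] [547.6 479.4 242.5] [473.8 409.1  33.8]
garlic 0.56 [240.8, 229.4] [362.   74.4 -16.9] [511.9 187.8  18.9] [437.9 127.9   1.7]
garlic 0.44 [384.9, 224.9] [ 401.9 -439.9  -10.9] [ 455.9 -388.6   64.2] [ 425.3 -409.7   36.6]
jar_tall 0.83 [190.2, 174.4] [594.1 279.8  -5.8] [660.7 353.7 132.4] [618.9 307.1
[... 1297 characters left out ...]
[401.2 297.6  13.1]
jar_tall 0.81 [202.0, 234.0] [443.6 279.4  -4.4] [659.4 409.8 171.6] [609.2 326.9 107. ]
spoon_a 0.55 [162.8, 299.9] [369.1 514.6  -2.4] [493.9 629.7  14.8] [396.3 603.8   5.3]
gas_lighter 0.4 [387.6, 214.2] [ -19.1 -712.     4.1] [ 497.3 -114.   378.6] [ 449.1 -655.    15.8]
grip_mid 0.64 [197.4, 239.7] [429.6 303.5  32.1] [743.5 444.  239.5] [471.5 398.7 173.3]
mark board 0.51 [324.8, 241.0] [ 422.7 -223.7    0. ]
mark mat 0.57 [261.5, 259.7] [446.4 121.4   0. ]
mark stand 0.94 [196.8, 274.2] [498.4 412.7   0. ]
mark grip_mid 0.75 [190.0, 236.8] [468.7 441.4 206. ]
mark button_face 0.44 [327.3, 243.6] [132.8  14.2 206. ]
mark lens 0.82 [211.7, 246.5] [440.8 363.2 150. ]
```

Run:
```python
from h import *
a=cv2.imread('pics/top0.png')[170:270,90:490]; b=cv2.imread('pics/scene0.png')[190:330,140:430]
a=cv2.resize(a,(800,200),interpolation=3); b=cv2.resize(b,(800,386),interpolation=3)
cv2.imwrite('pics/a.png',np.vstack([a,b]))
s=readout.read_state(); from scipy.spatial.transform import Rotation as R
print(R.from_quat(s['tcp_rot']).as_matrix().round(3))
```

```text
[[ 0.965  0.264 -0.   ]
 [ 0.264 -0.965  0.   ]
 [ 0.    -0.    -1.   ]]
```

View pics/a.png

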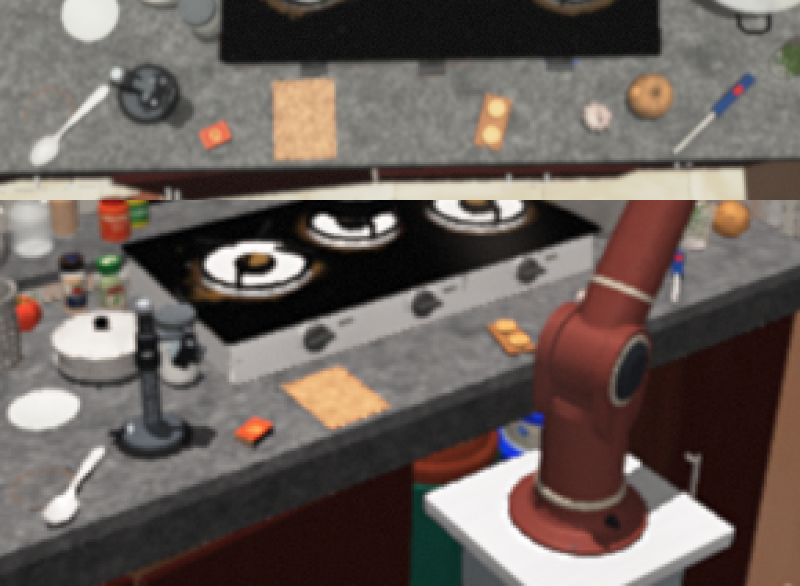

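Careful with the scale: shifts go in shares of 750 mm and turns go in shares of pi rad. That gives: -332 mm / 750 = -0.4427, 325 mm / 750 = 0.4333.

Emit:
move_tool(steps=[0.0373, -0.0373, 0, 0, 93, 0.076, -0.0733, 0, 0, 93, 0.1147, -0.1107, 0, 0, 93, 0.1533, -0.148, 0, 0, 93, 0.1907, -0.184, 0, 0, 93, 0.2293, -0.2213, 0, 0, 93, 0.268, -0.2587, 0, 0, 93, 0.3053, -0.2947, 0, 0, 93, 0.344, -0.332, 0, 0, 93, 0.3827, -0.3693, 0, 0, 93, 0.42, -0.4053, 0, 0, 93, 0.4333, -0.4427, 0, 0, 93])

```text
time_s: 2.8
position: [401.3, -218.0, 219.2]
tcp_rot: [0.991, 0.135, 0.002, 0.0]
wrist_force: [1.1, 0.2, -0.6]
finger_gap: 93.0
gripper_force: 0.0
```

Create look.py:
```python
import sys
from h import *
np.set_printoptions(precision=1,suppress=True)
def look(save,qs,marks=()):
    s=readout.read_state(); print(s['time_s'],s['position'],s['tcp_rot'],s['finger_gap'],s['wrist_force'])
    c=cap('wrist',save); print(np.array(c['cam_to_world']).round(2).tolist())
    for q in qs:
        for d in cut_out('wrist',q)[:3]:
            if d['p']<.3: continue
            P=pts(c,d['mask'])
            m=d['mask'].astype(np.uint8); cn=max(cv2.findContours(m,0,2)[0],key=cv2.contourArea)
            zt={'board':10,'mat':1,'matchbox':14,'biscuit_a':19}.get(q)
            out=''
            if zt is not None:
                W=np.array([onz(c,p[0],zt)[:2] for p in cn],np.float32); out=cv2.minAreaRect(W)
            print(q,round(d['p'],2),np.round(d['uv']),P.min(0) if len(P) else '',P.max(0) if len(P) else '',np.median(P,0) if len(P) else '',out)
    for q,z in marks:
        for d in mark_of('wrist',q)[:2]: print('mark',q,round(d['p'],2),d['uv'],onz(c,d['uv'],z))
    return c
```

Run:
```python
from look import *
look('w1.png',['board','biscuit_a','mat'],[('board',0),('biscuit_a',10),('mat',0)])
```

```text
2.8 [ 401.3 -218.   219.2] [1.  0.1 0.  0. ] 93.02299810652698 [ 1.1  0.2 -0.6]
[[0.27, -0.94, -0.23, 463.77], [-0.96, -0.26, -0.06, -200.09], [0.0, 0.23, -0.97, 384.84], [0.0, 0.0, 0.0, 1.0]]
board 0.82 [288. 168.] [ 369.2 -259.5   -2.3] [ 479.7 -186.3   17.5] [ 427.2 -219.9    9.2] ((426.3458251953125, -223.05557250976562), (52.674072265625, 100.63323211669922), 73.88624572753906)
biscuit_a 0.67 [302. 154.] [ 431.5 -249.8    7.5] [ 468.9 -211.5   21.1] [ 450.9 -230.1   18. ] ((450.8673095703125, -229.96231079101562), (36.08715057373047, 37.07951354980469), 61.07532501220703)
biscuit_a 0.57 [282. 191.] [ 380.9 -237.6    9.1] [ 418.7 -200.6   21. ] [ 401.5 -218.7   18.1] ((401.3864440917969, -218.5751953125), (35.65985870361328, 35.640098571777344), 60.647857666015625)
mat 0.88 [21. 78.] [361.9  69.6  -2.9] [514.5 132.3   3.5] [445.3 100.1   0.3] ((438.5829772949219, 98.77229309082031), (151.4552459716797, 57.892391204833984), 2.8240859508514404)
mark board 0.66 [287.7, 166.2] [ 429.2 -219.4    0. ]
mark biscuit_a 0.76 [303.3, 152.3] [ 450.8 -232.3   10. ]
```

View pics/w1.png

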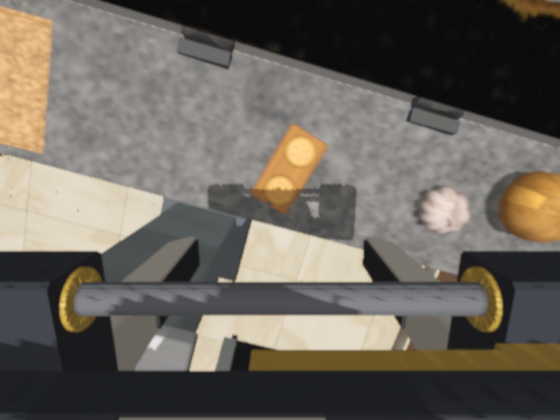

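Create to.py:
```python
import sys
from h import *
from scipy.spatial.transform import Rotation as R
# usage: to.py x y z yaw_deg(tool x axis): tool shift from measured pose
def to(x,y,z,yaw):
    s=readout.read_state(); M=R.from_quat(s['tcp_rot']).as_matrix()
    cur=np.degrees(np.arctan2(M[1,0],M[0,0])); t=(cur-yaw+90)%180-90
    print('t',s['time_s'],'pos',np.round(s['position'],1),'yaw',round(cur,2),'tilt',M[:,2].round(3),'F',np.round(s['wrist_force'],1),'gap',round(s['finger_gap'],1),'gf',round(s['gripper_force'],1),'q7',round(s['q'][6],2))
    print('shift',(M.T@(np.array([x,y,z])-s['position'])).round(1),'turn',round(np.radians(t),3))
if __name__=='__main__': to(*map(float,sys.argv[1:5]))
```

```bash
python3 to.py 426.3 -223 4 -16.1
```

```text
t 3.15 pos [ 396.8 -222.7  218.8] yaw 15.11 tilt [ 0.    -0.001 -1.   ] F [ 0.1  0.7 -0.7] gap 93.3 gf 0.0 q7 -0.89
shift [ 28.4   7.7 214.8] turn 0.545
```

Converted, 165 mm / 750 = 0.22, 150 mm / 750 = 0.2, 0.545 rad / 3.1416 = 0.1735.

Emit:
move_tool(steps=[0.0187, 0.0053, 0.0133, 0.0382, 93, 0.0373, 0.0107, 0.06, 0.0764, 93, 0.0379, 0.0103, 0.1067, 0.1146, 93, 0.0379, 0.0103, 0.1533, 0.1528, 93, 0.0379, 0.0103, 0.2, 0.1735, 93, 0.0379, 0.0103, 0.22, 0.1735, 93, 0.0379, 0.0103, 0.22, 0.1735, 93, 0.0379, 0.0103, 0.22, 0.1735, 93], squeeze=8)

```text
time_s: 3.82
position: [426.2, -222.2, 53.2]
tcp_rot: [0.99, -0.14, -0.001, 0.0]
wrist_force: [-0.1, 1.0, 0.4]
finger_gap: 92.8
gripper_force: 0.0
```

Run:
```python
from look import *
look('w2.png',['board','biscuit_a','mat'],[('board',0)])
from to import to
to(426.3,-223,4,-16.1)
```

```text
3.8167 [ 426.2 -222.2   53.2] [ 1.  -0.1 -0.   0. ] 92.80538032987289 [-0.1  1.   0.4]
[[-0.28, -0.93, -0.23, 489.55], [-0.96, 0.27, 0.07, -240.06], [0.0, 0.24, -0.97, 218.44], [0.0, 0.0, 0.0, 1.0]]
board 0.97 [277. 218.] [ 380.8 -260.2   -1. ] [ 479.3 -188.2   16.9] [ 431.2 -224.4    9.2] ((430.6866455078125, -224.7891082763672), (51.23249053955078, 89.61377716064453), 73.97147369384766)
biscuit_a 0.9 [289. 263.] [ 384.3 -238.     7.7] [ 455.8 -199.3  149.7] [ 404.4 -220.5   18. ] ((405.94024658203125, -220.28456115722656), (36.63660430908203, 31.764909744262695), 75.40585327148438)
biscuit_a 0.74 [284. 193.] [ 431.  -249.1    8.3] [ 468.9 -211.9   20.6] [ 451.9 -230.8   18.1] ((451.6780700683594, -230.94432067871094), (35.43097686767578, 36.25422286987305), 28.67021942138672)
mark board 0.65 [281.4, 225.0] [ 426.  -222.6    0. ]
t 4.0667 pos [ 427.7 -221.7   55.1] yaw -15.96 tilt [ 0. -0. -1.] F [0.9 0.5 0.5] gap 92.9 gf 0.0 q7 -1.37
shift [-1.2  1.6 51.1] turn 0.002
```

View pics/w2.png

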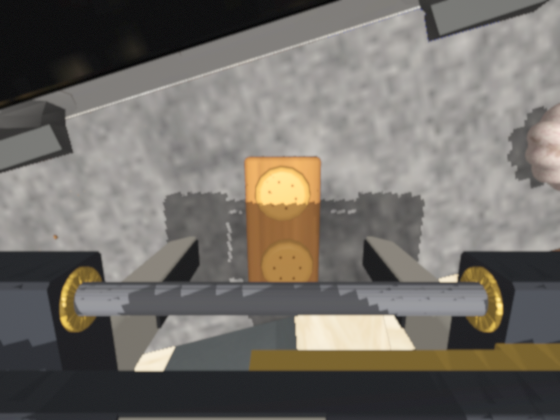

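The board (col 283, rows 155–285) stands aligned midway between the fingers, with both biscuits on its centre line. Descending and gripping gently.

Converted, 49 mm / 750 = 0.0653, 42 mm / 750 = 0.056.

Emit:
move_tool(steps=[-0.0013, 0.0009, 0.0333, 0, 93, -0.0013, 0.0009, 0.056, 0, 93, -0.0013, 0.0009, 0.0653, 0, 93, -0.0013, 0.0009, 0.0653, 0, 93, -0.0013, 0.0009, 0.0653, 0, 75, -0.0013, 0.0009, 0.0653, 0, 60, -0.0013, 0.0009, 0.0653, 0, 48, -0.0013, 0.0009, 0.0653, 0, 45, -0.0013, 0.0009, 0.0653, 0, 45, -0.0013, 0.0009, 0.0653, 0, 45, -0.0013, 0.0009, 0.0653, 0, 45], squeeze=8)

```text
time_s: 4.98
position: [425.7, -221.7, 4.9]
tcp_rot: [0.99, -0.139, 0.0, 0.0]
wrist_force: [-0.3, 0.1, 1.5]
finger_gap: 52.0
gripper_force: 8.0
```

Run:
```python
from look import *
look('w3.png',['board','biscuit_a'])
c=cap('top','top1.png')
for d in cut_out('top','mat')[:3]:
    m=d['mask'].astype(np.uint8); cn=max(cv2.findContours(m,0,2)[0],key=cv2.contourArea)
    print(d['p'],cv2.minAreaRect(np.array([onz(c,p[0],1)[:2] for p in cn],np.float32)))
from to import to
to(439,127,4,2)
```

```text
4.9833 [ 425.7 -221.7    4.9] [ 1.  -0.1  0.   0. ] 52.04729842286683 [-0.3  0.1  1.5]
[[-0.27, -0.93, -0.23, 488.75], [-0.96, 0.27, 0.06, -239.4], [0.0, 0.24, -0.97, 170.32], [0.0, 0.0, 0.0, 1.0]]
board 0.6 [276. 242.] [ 366.8 -259.7   -2.7] [ 480.4 -184.2   18.3] [ 434.3 -224.2    9.2] ((443.15655517578125, -226.47193908691406), (51.67552947998047, 66.82235717773438), 74.0650863647461)
biscuit_a 0.81 [279. 208.] [ 431.1 -247.2    8.5] [ 469.8 -209.5   20.5] [ 452.8 -228.9   18.1] ((452.57666015625, -228.65220642089844), (35.57164764404297, 35.559242248535156), 74.0689926147461)
biscuit_a 0.65 [285. 317.] [ 371.2 -234.8   -1. ] [ 450.  -198.2  106.5] [ 395.7 -218.    17.5] ((390.10565185546875, -214.171630859375), (30.084611892700195, 10.564884185791016), 74.06128692626953)
0.79 ((437.8359069824219, 129.03163146972656), (153.72105407714844, 114.59861755371094), 1.7700788974761963)
0.73 ((390.1888122558594, 611.7234497070312), (38.200496673583984, 64.38369750976562), 45.704708099365234)
t 5.2333 pos [ 425.7 -221.7    4.9] yaw -15.95 tilt [ 0. -0. -1.] F [-1.4 -0.2  4.6] gap 51.6 gf 8.0 q7 -1.37
shift [ -83.  -338.9    0.8] turn -0.313
```

Converted, -169 mm / 750 = -0.2253, -163 mm / 750 = -0.2173, -0.31 rad / 3.1416 = -0.0987.

Emit:
move_tool(steps=[-0.0013, -0.0053, 0, -0.0032, 45, -0.004, -0.016, 0, -0.0095, 45, -0.008, -0.0307, 0, -0.0191, 45, -0.0133, -0.052, 0, -0.0286, 45, -0.0187, -0.0773, 0, -0.0382, 45, -0.0253, -0.104, 0, -0.0477, 45, -0.032, -0.1293, 0, -0.0573, 45, -0.0387, -0.156, 0, -0.0668, 45, -0.044, -0.1813, 0, -0.0764, 45, -0.0493, -0.2013, 0, -0.0859, 45, -0.0533, -0.2173, 0, -0.0923, 45, -0.0547, -0.2253, 0, -0.0987, 45], squeeze=8)

```text
time_s: 6.23
position: [431.8, -45.0, 4.9]
tcp_rot: [1.0, 0.019, -0.001, -0.0]
wrist_force: [-0.5, -3.2, 4.9]
finger_gap: 51.7
gripper_force: 8.0
```

Run:
```python
from look import *
look('w4.png',['board','biscuit_a','mat'])
from to import to
to(438,128,4.9,2)
```

```text
6.2333 [431.8 -45.    4.9] [ 1.  0. -0. -0.] 51.72149307606094 [-0.5 -3.2  4.9]
[[0.04, -0.97, -0.24, 497.58], [-1.0, -0.04, -0.01, -42.35], [-0.0, 0.24, -0.97, 170.18], [0.0, 0.0, 0.0, 1.0]]
board 0.58 [275. 244.] [382.2 -72.6   1.7] [483.1 -17.4 102.4] [439.9 -42.8   9.2] ((449.40472412109375, -44.11945343017578), (66.96074676513672, 50.7944450378418), 2.165332317352295)
biscuit_a 0.95 [286. 317.] [383.7 -63.6   8.5] [462.8 -34.  102.2] [399.8 -48.3  17.6] ((395.7204895019531, -48.88857650756836), (9.333630561828613, 28.97788429260254), 2.208120346069336)
biscuit_a 0.61 [280. 213.] [437.4 -62.3   7.8] [477.  -24.2  20.3] [459.8 -43.3  18. ] ((459.5394592285156, -43.4844970703125), (36.36412048339844, 36.344425201416016), 46.909854888916016)
t 6.4333 pos [431.9 -44.1   4.8] yaw 2.17 tilt [-0.  0. -1.] F [0.5 4.1 5.8] gap 51.9 gf 8.0 q7 -1.45
shift [  12.6 -171.8    0.4] turn 0.003
```

View pics/w4.png

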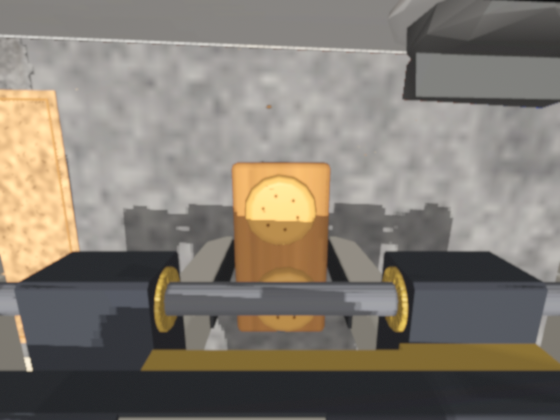

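The board is still gripped (cols 233–329, rows 163–330); the mat's near corner shows at (57,92) with its right edge running to (77,240). Measuring the mat's edges precisely.

Run:
```python
from look import *
c=cap('wrist')
P=[onz(c,p,1)[:2] for p in [(57,92),(76,240),(3,90)]]; print(P)
d=P[0]-P[1]; print(np.degrees(np.arctan2(d[1],d[0])))
for d in mark_of('wrist','mat')[:1]: print(d['p'],d['uv'])
for d in cut_out('wrist','mat')[:2]: print(d['p'],d['uv'])
```

```text
[array([513.3,  73.8]), array([433.2,  73.6]), array([513.2, 101.3])]
0.14449585958718866
0.61 [279.6, 246.2]
0.76 [29.0, 185.7]
```

Converted, -165 mm / 750 = -0.22, -161 mm / 750 = -0.2147.

Emit:
move_tool(steps=[0, -0.0053, 0, 0, 45, 0.0013, -0.016, 0, 0, 45, 0.0027, -0.0333, 0, 0, 45, 0.004, -0.056, 0, 0, 45, 0.0053, -0.08, 0, 0, 45, 0.008, -0.104, 0, 0, 45, 0.0093, -0.1293, 0, 0, 45, 0.012, -0.156, 0, 0, 45, 0.0133, -0.18, 0, 0, 45, 0.0147, -0.2, 0, 0, 45, 0.016, -0.2147, 0, 0, 45, 0.016, -0.22, 0, 0, 45], squeeze=8)

```text
time_s: 7.58
position: [438.5, 119.6, 4.8]
tcp_rot: [1.0, 0.018, -0.0, 0.0]
wrist_force: [0.4, -3.4, 5.6]
finger_gap: 51.7
gripper_force: 8.0
```

Run:
```python
from look import *
c=look('w5.png',['board','biscuit_a','mat'])
np.save('w5T.npy',np.array(c['cam_to_world']))
c2=cap('top','top2.png')
for q,z in [('mat',1),('board',11)]:
  for d in cut_out('top',q)[:2]:
    m=d['mask'].astype(np.uint8); cn=max(cv2.findContours(m,0,2)[0],key=cv2.contourArea)
    print(q,d['p'],cv2.minAreaRect(np.array([onz(c2,p[0],z)[:2] for p in cn],np.float32)))
from to import to
to(438,128,4.9,2)
```

```text
7.5833 [438.5 119.6   4.8] [ 1.  0. -0.  0.] 51.67970850511241 [ 0.4 -3.4  5.6]
[[0.04, -0.97, -0.24, 504.21], [-1.0, -0.03, -0.01, 122.23], [0.0, 0.24, -0.97, 170.04], [0.0, 0.0, 0.0, 1.0]]
board 0.62 [276. 243.] [383.8  92.2  -1.7] [490.  148.9 106. ] [446.9 121.9   9.2] ((456.6514587402344, 120.70622253417969), (66.77021789550781, 51.37859344482422), 2.030909776687622)
biscuit_a 0.96 [281. 206.] [445.6 102.3   8.1] [483.5 140.2  20.3] [466.7 121.1  18.1] ((466.31427001953125, 121.06739807128906), (35.51979064941406, 35.991722106933594), 2.033994436264038)
biscuit_a 0.86 [286. 318.] [395.8 101.1   8.3] [469.8 131.5 102.5] [406.9 116.6  17.7] ((402.44512939453125, 116.08950805664062), (9.323697090148926, 29.511640548706055), 2.0275380611419678)
mat 0.97 [225. 174.] [369.2  71.1  -2.1] [512.7 189.5 114.1] [481.4 144.2   0.4] ((468.6194763183594, 130.90948486328125), (88.68907165527344, 114.7964859008789), 1.4456993341445923)
t 7.9333 pos [438.5 120.    4.8] yaw 2.0 tilt [-0.  0. -1.] F [-0.2  0.9  5.3] gap 51.9 gf 8.0 q7 -1.7
shift [-0.2 -8.  -0.1] turn 0.0
```

View pics/w5.png

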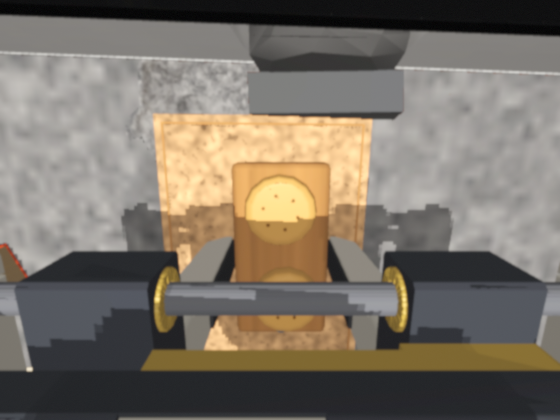

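The mat (cols 155–372, far edge at row 116) lies under the board (cols 233–329), which still needs about 10 mm more to the left. Finishing the slide and releasing.

Converted, -10 mm / 750 = -0.0133, -9 mm / 750 = -0.012, 0.007 rad / 3.1416 = 0.0022.

Emit:
move_tool(steps=[-0.0011, -0.0053, 0, 0.0022, 45, -0.0021, -0.012, 0, 0.0022, 45, -0.0021, -0.0133, 0, 0.0022, 45, -0.0021, -0.0133, 0, 0.0022, 45, -0.0021, -0.0133, 0, 0.0022, 45], squeeze=8)

```text
time_s: 8.35
position: [436.9, 128.2, 4.8]
tcp_rot: [1.0, 0.013, -0.0, 0.0]
wrist_force: [-0.2, -2.9, 5.7]
finger_gap: 51.7
gripper_force: 8.0
```

Run:
```python
from look import *
c=look('w6.png',['board','mat'])
```

```text
8.35 [436.9 128.2   4.8] [ 1.  0. -0.  0.] 51.69086362209163 [-0.2 -2.9  5.7]
[[0.03, -0.97, -0.24, 502.57], [-1.0, -0.03, -0.01, 130.2], [0.0, 0.24, -0.97, 170.07], [0.0, 0.0, 0.0, 1.0]]
board 0.89 [275. 242.] [381.8 100.2  -0.8] [488.  156.6 101.4] [445.1 130.    9.2] ((454.75274658203125, 128.86834716796875), (67.419189453125, 50.85835647583008), 1.5368179082870483)
mat 0.61 [269. 163.] [368.3  72.   -2.2] [513.1 189.8  70.3] [482.5 133.5   0.3] ((469.82464599609375, 130.60394287109375), (86.7763900756836, 114.8037338256836), 1.8705260753631592)
```

Converted, -180 mm / 750 = -0.24, -1.2 mm / 750 = -0.0016.

Emit:
move_tool(steps=[0, -0.0016, 0, 0, 45, 0, -0.0016, 0, 0, 45, 0, -0.0016, 0, 0, 45, 0, -0.0016, 0, 0, 56, 0, -0.0016, 0, 0, 70, 0, -0.0016, 0, 0, 80, 0, -0.0016, -0.0107, 0, 85, 0, -0.0016, -0.04, 0, 85, 0, -0.0016, -0.0867, 0, 85, 0, -0.0016, -0.14, 0, 85, 0, -0.0016, -0.1947, 0, 85, 0, -0.0016, -0.24, 0, 85])

```text
time_s: 9.5
position: [437.2, 129.1, 187.7]
tcp_rot: [1.0, 0.013, 0.001, -0.0]
wrist_force: [0.8, 0.3, -0.8]
finger_gap: 85.1
gripper_force: 0.0
```

Run:
```python
from look import *
c=look('w7.png',['board','biscuit_a','mat','stand','grip_mid','button_face','matchbox'],[('grip_mid',206),('button_face',206),('lens',150),('stand',0)])
from to import to
to(450,250,290,2)
```

```text
9.5 [437.2 129.1 187.7] [ 1.  0.  0. -0.] 85.09367444918932 [ 0.8  0.3 -0.8]
[[0.03, -0.97, -0.24, 502.56], [-1.0, -0.02, -0.01, 130.91], [-0.0, 0.24, -0.97, 353.19], [0.0, 0.0, 0.0, 1.0]]
board 0.6 [279. 190.] [388.7 102.2   4.9] [487.2 155.2  14.2] [438.8 132.2   9.2] ((438.11810302734375, 129.0121612548828), (97.65498352050781, 51.38787841796875), 1.4665793180465698)
biscuit_a 0.68 [282. 173.] [444.8 111.8   8.1] [481.8 148.1  20.4] [464.2 129.9  18.1] ((463.99725341796875, 129.60093688964844), (36.36164093017578, 34.873565673828125), 46.0104866027832)
biscuit_a 0.57 [284. 216.] [395.  107.9   8.4] [430.6 144.4  20.8] [414. 126.  18.] ((413.65618896484375, 126.10026550292969), (35.5784912109375, 35.610496520996094), 1.4764792919158936)
mat 0.82 [255. 184.] [361.6  70.7  -2.2] [512.1 189.2  56.9] [445.9 133.6   0.4] ((438.39715576171875, 129.44337463378906), (149.73451232910156, 115.58975982666016), 1.441320538520813)
mat 0.46 [137. 215.] 
[... 192 characters left out ...]
   8.4] [481.8 148.1  20.4] [464.1 129.9  18.1] ((461.8777770996094, 130.12094116210938), (38.329376220703125, 37.35714340209961), 1.471102237701416)
stand 0.68 [ 28. 138.] [431.  364.   -2.9] [549.5 451.2  37. ] [490.1 397.   15.2] 
grip_mid 0.7 [138. 215.] [379.6 263.2  -1.2] [436.8 323.6  16.9] [411.2 291.4  14.1] 
matchbox 0.85 [138. 212.] [384.6 263.2  -3.4] [436.8 333.5  16.9] [411.7 291.2  14.1] ((411.3126220703125, 291.8812561035156), (36.395660400390625, 58.869808197021484), 24.26630973815918)
mark stand 0.85 [17.6, 134.9] [493.2 421.    0. ]
t 10.1 pos [436.9 128.7 183.8] yaw 1.42 tilt [-0. -0. -1.] F [ 0.6 -0.2  1.1] gap 85.0 gf 0.0 q7 -1.79
shift [  15.8 -120.9 -106.3] turn -0.01
```

View pics/w7.png

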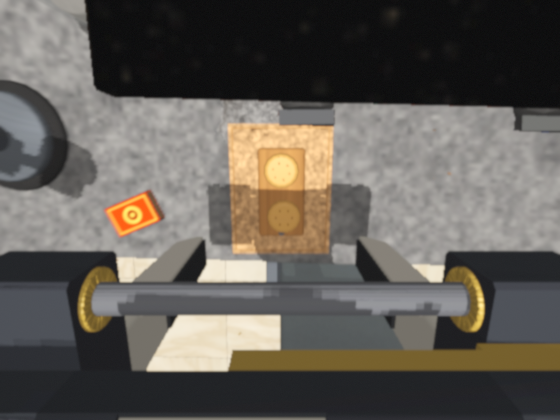

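The board (cols 258–305, rows 148–235) lies centred on the mat (cols 229–332, rows 124–253), parallel to within 0.1°; the matchbox is at (132,213) and the stand foot at the left edge. Now to the stand.

Converted, -274 mm / 750 = -0.3653, -136 mm / 750 = -0.1813, -1.145 rad / 3.1416 = -0.3645.

Emit:
move_tool(steps=[0, 0, -0.0467, -0.0318, 85, 0.0067, -0.02, -0.1, -0.07, 85, 0.0133, -0.06, -0.1467, -0.1082, 85, 0.0227, -0.112, -0.1667, -0.1464, 85, 0.032, -0.1653, -0.1813, -0.1846, 85, 0.0427, -0.2187, -0.1813, -0.2228, 85, 0.0533, -0.272, -0.1813, -0.261, 85, 0.0613, -0.32, -0.1813, -0.2992, 85, 0.0667, -0.3533, -0.1813, -0.3374, 85, 0.0693, -0.3653, -0.1813, -0.3645, 85, 0.0693, -0.3653, -0.1813, -0.3645, 85])

```text
time_s: 11.02
position: [481.3, 407.1, 318.6]
tcp_rot: [0.832, 0.555, -0.001, -0.001]
wrist_force: [0.7, -0.1, -0.2]
finger_gap: 84.9
gripper_force: 0.0
```

Run:
```python
from look import *
c=look('w8.png',['stand','grip_mid','button_face','lens'],[('grip_mid',206),('button_face',206),('lens',150),('stand',0)])
from to import to
to(490,422,250,67)
```

```text
11.0167 [481.3 407.1 318.6] [ 0.8  0.6 -0.  -0. ] 84.94025286178665 [ 0.7 -0.1 -0.2]
[[0.92, -0.37, -0.09, 507.05], [-0.38, -0.9, -0.22, 468.14], [-0.0, 0.24, -0.97, 483.97], [0.0, 0.0, 0.0, 1.0]]
stand 0.84 [283. 175.] [431.7 341.5  -2.3] [548.6 486.4 236.4] [488.  423.7 151.5] 
grip_mid 0.74 [285. 210.] [405.7 290.8  -2.5] [510.3 444.1 236.4] [483.  391.6 175.1] 
button_face 0.46 [261. 188.] [469.  422.4 200.8] [479.2 438.9 221.2] [474.7 431.4 218.3] 
lens 0.85 [285. 211.] [419.5 302.3  -3. ] [511.2 444.2 236.4] [482.9 392.3 174.6] 
lens 0.62 [270. 258.] [383.3 259.3  -2.1] [439.9 365.2 159.8] [410.4 294.2  14.3] 
mark button_face 0.74 [258.7, 189.8] [468.7 429.2 206. ]
mark lens 0.95 [291.4, 241.6] [471.3 352.6 150. ]
mark stand 0.63 [283.7, 161.9] [493.3 425.6   0. ]
mark stand 0.36 [308.7, 338.9] [414.7 119.    0. ]
t 11.4667 pos [482.8 403.3 321.2] yaw 66.94 tilt [ 0.  0. -1.] F [-0.8 -0.3  0.2] gap 84.9 gf 0.0 q7 -1.19
shift [20.  -0.7 71.2] turn -0.001
```

View pics/w8.png

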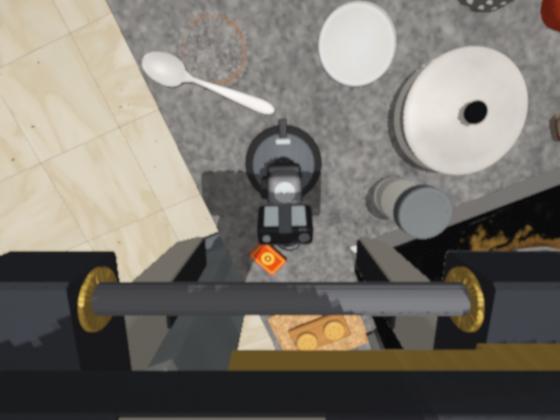

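Run:
```python
from look import *
c=cap('wrist'); 
P=pts(c,np.ones((420,560),bool))
box=(abs(P[:,0]-485)<70)&(abs(P[:,1]-410)<80)
for lo,hi in [(225,245),(200,224),(172,200),(150,180)]:
    Q=P[box&(P[:,2]>lo)&(P[:,2]<hi)]
    print(lo,len(Q),Q.mean(0),Q.min(0),Q.max(0),cv2.minAreaRect(Q[:,:2].astype(np.float32)))
im=c['img'][150:270,220:360,::-1]; cv2.imwrite('pics/w9.png',cv2.resize(im,None,fx=5,fy=5,interpolation=2))
```

```text
225 956 [491.3 424.7 231.8] [475.4 408.7 225.2] [506.3 438.6 236.6] ((491.0486755371094, 423.8269958496094), (25.754215240478516, 27.150545120239258), 66.14616394042969)
200 295 [484.2 431.4 216.5] [469.5 409.3 200. ] [508.3 439.2 223.9] ((488.2015075683594, 425.9587707519531), (23.88087272644043, 36.73448944091797), 70.08922576904297)
172 945 [480.4 396.4 177.2] [445.2 356.6 172. ] [511.2 443.9 199.8] ((481.7605285644531, 402.55413818359375), (80.7993392944336, 56.852073669433594), 71.12255096435547)
150 2240 [475.1 382.7 168.6] [438.9 346.1 150.1] [511.2 444.1 180. ] ((479.4930114746094, 393.80303955078125), (98.03880310058594, 59.985595703125), 68.2315673828125)
```

View pics/w9.png

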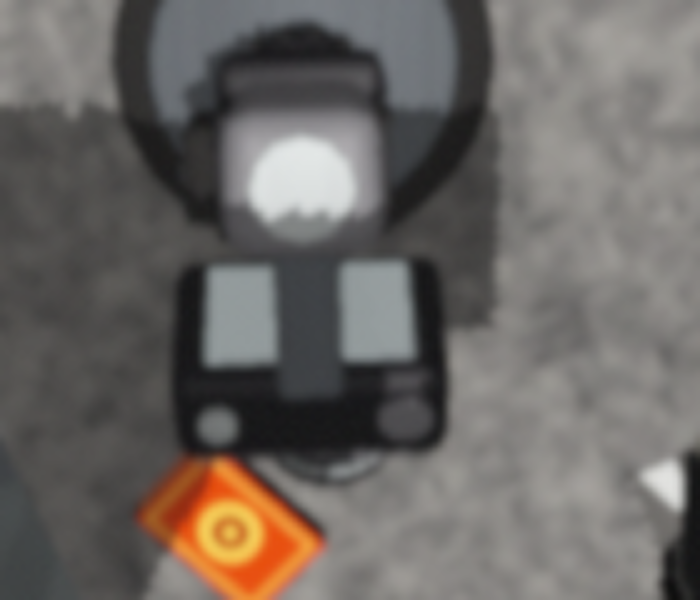

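The grip top is at about (300,190) in the crop (full picture (280,188)) with the button on its left; the camera head sits below it in the image, its edges about 1° off the tool axes.

```bash
python3 to.py 490.6 424 189 68.2
```

```text
t 11.5167 pos [482.7 403.5 321.1] yaw 66.96 tilt [ 0.001  0.    -1.   ] F [ 0.9  0.1 -0.3] gap 84.9 gf 0.0 q7 -1.19
shift [ 21.9  -0.8 132.1] turn -0.022
```

Converted, 132 mm / 750 = 0.176, 125 mm / 750 = 0.1667, -0.022 rad / 3.1416 = -0.007.

Emit:
move_tool(steps=[0.016, -0.0005, 0.0267, -0.007, 80, 0.0292, -0.0011, 0.0667, -0.007, 80, 0.0292, -0.0011, 0.0933, -0.007, 80, 0.0292, -0.0011, 0.12, -0.007, 80, 0.0292, -0.0011, 0.1467, -0.007, 80, 0.0292, -0.0011, 0.1667, -0.007, 80, 0.0292, -0.0011, 0.176, -0.007, 80, 0.0292, -0.0011, 0.176, -0.007, 80])

```text
time_s: 12.18
position: [489.6, 423.6, 186.9]
tcp_rot: [0.828, 0.561, -0.002, 0.0]
wrist_force: [-0.4, 0.2, -0.3]
finger_gap: 80.4
gripper_force: 0.0
```

Run:
```python
from look import *
cap('wrist','w10.png')
from to import to
to(490.6,424,189,68.2)
```

```text
t 12.2333 pos [490.3 424.3 188.5] yaw 68.27 tilt [-0. -0. -1.] F [-0.4 -0.1 -0.5] gap 79.7 gf 0.0 q7 -1.2
shift [-0.2  0.4 -0.5] turn 0.001
```

View pics/w10.png

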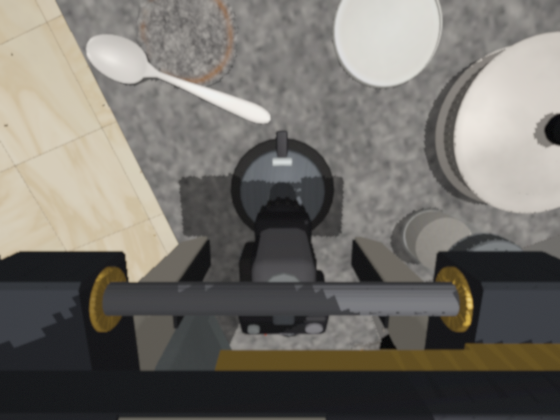

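The grip (cols 255–312) stands centrally between the fingers (inner faces ~210 and ~355), clear on both sides. Closing gradually.

Emit:
move_tool(steps=[0, 0, 0, 0, 65, 0, 0, 0, 0, 50, 0, 0, 0, 0, 40, 0, 0, 0, 0, 32, 0, 0, 0, 0, 26, 0, 0, 0, 0, 24, 0, 0, 0, 0, 24, 0, 0, 0, 0, 24, 0, 0, 0, 0, 24, 0, 0, 0, 0, 24], squeeze=30)

```text
time_s: 13.07
position: [491.3, 424.3, 188.8]
tcp_rot: [0.828, 0.561, 0.001, 0.0]
wrist_force: [2.8, -0.2, 0.1]
finger_gap: 28.3
gripper_force: 30.0
```

Converted, -94 mm / 750 = -0.1253, -89 mm / 750 = -0.1187.

Emit:
move_tool(steps=[0, 0, -0.004, 0, 24, 0, 0, -0.0133, 0, 24, 0, 0, -0.024, 0, 24, 0, 0, -0.036, 0, 24, 0, 0, -0.048, 0, 24, 0, 0, -0.06, 0, 24, 0, 0, -0.072, 0, 24, 0, 0, -0.084, 0, 24, 0, 0, -0.096, 0, 24, 0, 0, -0.108, 0, 24, 0, 0, -0.1187, 0, 24, 0, 0, -0.1253, 0, 24], squeeze=30)

```text
time_s: 14.07
position: [491.2, 424.3, 283.8]
tcp_rot: [0.828, 0.561, 0.001, 0.0]
wrist_force: [5.7, 1.5, -4.4]
finger_gap: 27.6
gripper_force: 30.0
```

Converted, -7 mm / 750 = -0.0093, -6 mm / 750 = -0.008.

Emit:
move_tool(steps=[0, 0, -0.0027, 0, 24, 0, 0, -0.0053, 0, 24, 0, 0, -0.0067, 0, 24, 0, 0, -0.008, 0, 24, 0, 0, -0.0093, 0, 24, 0, 0, -0.0093, 0, 24, 0, 0, -0.0093, 0, 24], squeeze=35)

```text
time_s: 14.65
position: [491.3, 424.3, 288.9]
tcp_rot: [0.828, 0.561, 0.0, 0.0]
wrist_force: [6.5, 1.8, -8.0]
finger_gap: 28.1
gripper_force: 35.0
```

Run:
```python
from look import *
look('w11.png',['stand'],[])
for i in range(3): s=readout.read_state(); cap('wrist'); print(s['position'],s['wrist_force'],s['finger_gap'])
```

```text
14.65 [491.3 424.3 288.9] [0.8 0.6 0.  0. ] 28.13338941032545 [ 6.5  1.8 -8. ]
[[0.93, -0.36, -0.09, 515.27], [-0.37, -0.9, -0.22, 485.76], [0.0, 0.24, -0.97, 454.23], [0.0, 0.0, 0.0, 1.0]]
stand 0.82 [277. 213.] [428.8 158.7  -2.4] [549.4 486.6 348. ] [493.3 433.5 264.6] 
stand 0.58 [285. 254.] [440.2 342.5  -1.7] [511.4 453.3 385.7] [491.3 432.8 289.8] 
stand 0.49 [413. 225.] [597.3 288.4  -1.6] [697.6 347.5 122.2] [624.6 330.5 118.2] 
[491.2 424.3 288.9] [ 6.2  2.7 -7.3] 28.168561109188232
[491.3 424.3 288.9] [ 6.4  1.4 -6.9] 27.60473805951049
[491.2 424.2 288.9] [ 5.8  2.5 -7.1] 27.65568729293079
```

Converted, -2 mm / 750 = -0.0027, -1 mm / 750 = -0.0013.

Emit:
move_tool(steps=[0, 0, -0.0013, 0, 24, 0, 0, -0.0027, 0, 24, 0, 0, -0.0027, 0, 24, 0, 0, -0.0027, 0, 24, 0, 0, -0.0027, 0, 24], squeeze=35)

```text
time_s: 15.32
position: [491.2, 424.2, 288.9]
tcp_rot: [0.828, 0.561, -0.001, 0.0]
wrist_force: [6.9, 2.6, -12.7]
finger_gap: 28.2
gripper_force: 35.0
```

Run:
```python
from look import *
c=cap('wrist')
for d in cut_out('wrist','stand')[:1]:
    P=pts(c,d['mask']); P=P[np.hypot(P[:,0]-491,P[:,1]-424)<16]; P=P[P[:,2]<345]; print(np.percentile(P[:,2],[50,90,97,100]))
c=cap('scene','s2.png')
for d in mark_of('scene','grip_mid')[:1]:
    o,v=ray(c,d['uv']); t=((491-o[0])*v[0]+(424-o[1])*v[1])/(v[0]**2+v[1]**2); print(d['p'],o+v*t)
im=c['img'][180:320,130:290,::-1]; cv2.imwrite('pics/s2c.png',cv2.resize(im,None,fx=4,fy=4,interpolation=2))
```

```text
[311.6 331.8 333.8 335.8]
0.82 [487.1 414.7 312.2]
```

View pics/s2c.png

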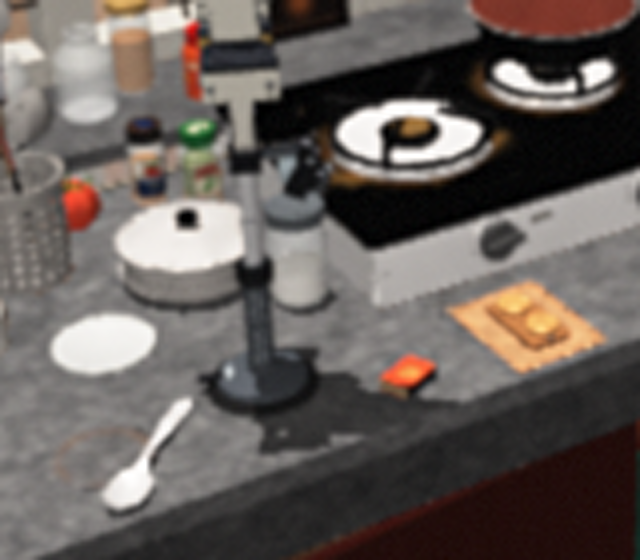

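The mast is fully out (inner tube visible above the collar at (255,270), gripper on the grip at (240,70)). An extra 2 mm of pull only raised the force, so it is on the stop. The board and biscuits are on the mat at (530,325).

```bash
python3 -c "
from plant import r
print(r.job_done())"
```

```text
the job is handed in; nothing more can be done
None
```

The job is handed in, at about 15 s on the robot's clock: the board and its two biscuits lie centred on the mat and parallel to it (last measured within about 0.5 mm and 0.1°), and the camera is pulled up against its second stop, still held with the clutch button squeezed in.

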